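Take the anchor paddle out of the guarded glaze mixer

TASK

Stop the glaze mixer by pushing the roller arm of its stop switch well over to one side until it trips, and let it spring back. Then draw the paddle up out of the mixer, turning it so that its foot passes lengthwise through the slot of the guard plate without forcing it, and gently stand it upright on its foot inside the shallow drip tray and let go. Leave the bowl, cup, jar and bottle where they are.

Things in the scene. Friction and masses are not known exactly. Their poses are not given: they have to be found in the camera images.
- stop_arm (a joint): angle of the stop switch's roller arm, rad: 0 = upright (rest), positive = leaning towards the switch's +y side, negative = towards its -y side, limits -0.9 and 0.9. It trips beyond 0.4 rad either way. A spring (0.4 N m/rad, about 2 to 3 N at the roller) returns it to 0.
- switch: stop switch, fixed: grey housing 50 x 50 mm, top 90 mm above the table, on a 90 x 90 x 10 mm foot plate. Origin: centre of its underside on the table; z up. A steel arm (14 mm wide, 6 mm thick) stands upright along its -x face; its pivot lies at x = -42 mm, 75 mm above the table, and turns about the switch's x axis, so the arm swings towards the switch's +y or -y.
- roller (a point): centre of the black roller (28 mm diameter, 18 mm long along the switch's x) at the upper end of the roller arm, 95 mm from the pivot, 170 mm above the table at rest. It turns with the arm; at rest its axes are those of the switch.
- mixer: glaze mixer, fixed, empty. Grey base 180 x 140 mm (x by y) with a round drive plate, top 35 mm above the table, on which the paddle stands. Above it, open at the sides, an aluminium guard plate 180 x 140 x 8 mm on four corner posts (12 mm thick, at x = +-82, y = +-62 mm), underside 95 mm, top 103 mm above the table. Origin: centre of the underside on the table; z up.
- slot (a point): centre of the slot through the guard plate, at the plate's top face, 103 mm above the table. The slot is 126 mm long along this point's x axis (the mixer's x) and 38 mm wide along y.
- paddle_grip (a point): centre of the flat black handle of the paddle: 60 mm along x, 14 mm thick along y, 30 mm high. The paddle is 150 mm tall; this point lies on its axis 135 mm above the underside of its foot. Its z points up, its x along the foot. Below the handle a 14 mm round steel stem, 104 mm long, runs down through the slot to the foot.
- paddle: steel anchor paddle, loose, about 0.4 kg. Origin: centre of the underside of its foot. Foot: a bar 104 (x) x 22 (y) x 18 mm high, ends turned up to 36 mm, standing on the drive plate 50 to 90 degrees crosswise of the slot, too long to come out so: turn it parallel to the slot (to about 8 degrees). The upturned ends have 24 mm of lift below the guard plate, in which to turn it.
- tray: shallow grey drip tray, fixed: outside 168 x 92 mm (x by y), rim 14 mm high, walls and floor 4 mm thick (inside 160 x 84 mm). Origin: centre of the underside on the table; z up.
- bowl: white bowl, 100 mm across, 45 mm high; bystander. Origin: centre of its underside.
- cup: white cup, 70 mm across, 75 mm high; bystander. Origin: centre of its underside.
- jar: grey jar with a white lid, 64 mm across, 90 mm high; bystander. Origin: centre of its underside.
- bottle: white bottle, 60 mm across, 150 mm high; bystander. Origin: centre of its underside.
Things that resemble listed ones, but are neither listed nor needed, are in the scene too. Of the things shaped like the tray, the grey one is meant.

How it is judged:
On the way, in this order (a step that is already met when the one before it is completed fails the run):
1. the roller arm is pushed over by more than 0.4 rad, to either side (tripped), for 0.1 s ((value of joint stop_arm above 0.4 rad or value of joint stop_arm below -0.4 rad)), for 0.1 s.
2. the whole paddle is above the guard plate (z of paddle in the frame of slot above 0.003 m), for 0.1 s.
At the end, for the whole second after the job is handed in: The paddle stands upright (within 0.1 rad) and at rest with its foot flat on the tray's floor (within 4 mm), wholly inside the rim, released; the roller arm has sprung back to within 0.1 rad of upright (angle between paddle_grip's own z axis and vertical below 0.1 rad and z of paddle in the frame of tray below 0.008 m and x of paddle in the frame of tray between -0.05 and 0.05 m and y of paddle in the frame of tray between -0.04 and 0.04 m and linear speed of paddle below 0.03 m/s and value of joint stop_arm between -0.1 and 0.1 rad); the robot touches nothing.
It fails at once if the paddle is forced against the mixer or its guard with more than 80 N (contact force between paddle and mixer above 80 N).
It fails at once if the paddle drops or is thrown into the tray (faster than 0.45 m/s within 30 mm of its floor; a fall of about 10 mm) (z of paddle in the frame of tray below 0.034 m and x of paddle in the frame of tray between -0.084 and 0.084 m and y of paddle in the frame of tray between -0.046 and 0.046 m and linear speed of paddle above 0.45 m/s).
It fails at once if bowl, cup, jar or bottle moved by more than 30 mm (distance of any of bowl, cup, jar, bottle from where it was at the start of the episode above 0.03 m).
It also fails if it takes over 61 s, if anything falls off the work surface, if the arm or the gripper's body presses on something with over 40 N, if the wrist force passes 120 N, or if a joint passes its speed limit or range.

ROBOT

A 6-joint arm with a two-finger parallel gripper is mounted at the origin on the work surface. World frame = base frame: x ahead of the robot, y to its left, z up, the work surface at z = 0. Lengths are in m, angles in rad, forces in N, time in s.
With the tool pointing down it reaches from about 0.25 to 0.85 m from the base axis. Payload 12.5 kg.
Tool frame: the origin (TCP) lies at the very end of the fingers, on their centre line; the grasp point (between the pads) lies 19 mm behind it; z points along the fingers, y is the line along which they close (so a half turn about z gives the same grasp; the last joint's range is limited). The gripper opens to 93 mm and grips with 3 to 60 N. Pads are 15 mm wide; open, the fingers measure 128 mm over their backs; the gripper's body (75 mm by 188 mm) begins 65 mm behind the grasp point.
Start: joints at [1.089, 0.351, 1.652, -0, 1.139, -0.085], TCP at [0.213, 0.507, 0.219] pointing down, gripper open.
Joint ranges: [-2.75, 2.75], [-0.79, 2.1], [0.01, 2.65], [-1.57, 4.71], [0.07, 3.14], [-2.87, 2.87]. Speed limits (rad/s): [2.22, 2.22, 2.79, 3.14, 3.14, 3.14].

INTERFACE

Orientations are given as a rotation vector (axis times angle).
In Python, from cell import env gives the robot as it stands.
- The arm moves only by the tool send_rows, never from a script. Its argument "commands" is a list of rows, each a list of 7 numbers: the closure in counts, from 0 (fully open) to 255 (shut), then the shift along the tool's x, y, z normalised to -1 to 1, where 1 is 0.06 m, then the turn, a rotation vector about the tool's x, y, z normalised to -1 to 1, where 1 is 0.15 rad. A call has 1 to 5 rows; each row shifts and turns the commanded pose from where the row before left it, along the tool's axes as they then stand; what a row does not reach is not made up. A row lasts 1/8 s, in which the tool goes at most 62.5 mm and 10.7 degrees, less where a joint would pass 70% of its speed; a pose out of reach is approached as far as the arm can. A call with a number of a shift or a turn outside -1 to 1 is refused whole. A call with a gripper value outside its range is refused whole. The fingers move at their own pace and stop on an object; the grip force is fixed at half the most. Time passes only in rows, so rows that do not move let the fingers close. It gives the time, the measured TCP pose, the force, the opening and the grip force at its end, in the units of the state.
- env.state(): the state, without advancing time (a new reading comes with each control period).
- env.get_image(name): name is "scene" or "side" or "wrist"; returns the picture (384x512x3 uint8, red, green, blue); there is no depth.
- env.camera_model(name): a dict with "fx", "fy", "cx", "cy" (pixels), "pose" (4x4, takes a point from camera to world coordinates). Camera axes: x right, y up, looking along -z (the intrinsics and any distortion apply to the point x, -y, -z); pixel columns grow to the right and rows downward; lengths in m; the calibration is good to about 2 mm. A picture is of the moment at which its call begins: read the wrist's pose just before it. camera_model takes no time and is no camera call; for the wrist camera it gives the pose at the moment of the call.
- env.finish_job(): hands the job in; it is judged then, once.
The state is a dict: "time_s": time; "qpos": joint angles; "joint_vel": joint speeds; "effort": joint torques, N m; "ee_pos": TCP position; "ee_rot": TCP orientation; "wrist_force": force on the tool from outside, world axes, zero at the start; "ft_torque": the same for the moment, N m; "opening": finger opening in m; "gripper_force": force on a finger pad.
Only numpy, scipy, OpenCV 4.12 (cv2) and the standard library are available. Lean on these libraries where they do the work, as an engineer would, in place of code of your own. Each camera call takes 0.05 s, during which the arm holds its last target. There are 200 camera calls.

## Working session

There is one attempt and no reset: what is moved stays moved. The work goes in short steps, Python scripts to look and compute and a tool call to move; the robot and the scene stay as the last step left them, time stands still between calls to the robot, and variables do not carry over. Pictures are saved under pics/ and viewed, at most 10 in all, crops included, and the job is handed in when it is done.

Besides the shell and the picture viewer there is one more tool, called after "Call:" as name(argument=value, ...), one argument or row to a line, values as JSON. send_rows: Moves the arm, as the interface text tells. Scaled input: -1 to 1 covers 0.06 m each way for a shift and 0.15 rad each way for a turn. Its arguments: {"type":"object","properties":{"commands":{"type":"array","items":{"type":"array","items":{"type":"number"}}}},"required":["commands"]}

```bash
mkdir -p pics; ls; cat > h.py <<'E'
import numpy as np, cv2
from cell import env
from scipy.spatial.transform import Rotation as R
def ray(m,u,v):
    P=np.array(m["pose"]); d=np.array([(u-m["cx"])/m["fx"],-(v-m["cy"])/m["fy"],-1.0])
    return P[:3,3],P[:3,:3]@d
def onz(m,u,v,z):
    o,d=ray(m,u,v); return o+d*(z-o[2])/d[2]
def proj(m,p):
    P=np.array(m["pose"]); q=P[:3,:3].T@(np.array(p)-P[:3,3]); return m["cx"]+m["fx"]*q[0]/-q[2], m["cy"]+m["fy"]*q[1]/q[2]
def snap(n,f):
    m=env.camera_model(n); i=env.get_image(n); cv2.imwrite(f"pics/{f}.png",i[:,:,::-1]); return m,i
E
python3 - <<'E'
from h import *
for n in("scene","side","wrist"):
    m,i=snap(n,n+"0"); print(n,{k:v for k,v in m.items() if k!="pose"},np.round(m["pose"],3).tolist())
s=env.state(); print(s)
E
```

```text
pics
scene {'fx': 404.1132320549041, 'fy': 404.1132320549041, 'cx': 254.1711818706783, 'cy': 189.02935464589586} [[-0.789, -0.47, 0.396, 1.041], [0.614, -0.597, 0.516, 0.761], [-0.006, 0.65, 0.76, 1.195], [0.0, 0.0, 0.0, 1.0]]
side {'fx': 452.39820526796507, 'fy': 452.39820526796507, 'cx': 249.90369215673041, 'cy': 199.44562693879922} [[0.822, 0.382, -0.423, -0.107], [-0.569, 0.572, -0.591, -0.804], [0.016, 0.726, 0.687, 1.095], [0.0, 0.0, 0.0, 1.0]]
wrist {'fx': 273.2441873689104, 'fy': 273.2441873689104, 'cx': 258.7817281695114, 'cy': 194.1835518729085} [[0.386, -0.885, -0.259, 0.14], [0.922, 0.37, 0.109, 0.537], [-0.001, -0.281, 0.96, 0.384], [0.0, 0.0, 0.0, 1.0]]
{'time_s': 0.15, 'qpos': array([ 1.08941711e+00,  3.51098808e-01,  1.65224319e+00, -3.63954840e-05,
        1.13908147e+00, -8.45903912e-02]), 'joint_vel': array([ 6.40364209e-04, -3.38530046e-03, -1.90666574e-03, -8.20814368e-04,
        1.02182311e-03, -9.66918446e-05]), 'effort': array([ 3.05794665e-04, -4.97471988e+01, -2.85347986e+01,  6.98880502e-02,
        2.46169616e-02, -6.74815919e-05]), 'ee_pos': array([0.2124181 , 0.50705847, 0.21824546]), 'ee_rot': array([-6.19130768e-01, -3.07977625e+00,  1.26755256e-03]), 'wrist_force': array([ 0.64557086,  0.06016717, -0.30007444]), 'ft_torque': array([0.02588951, 0.01801937, 0.00723643]), 'gripper_force': 0.0, 'opening': 0.09283536751730889}
```

View pics/scene0.png

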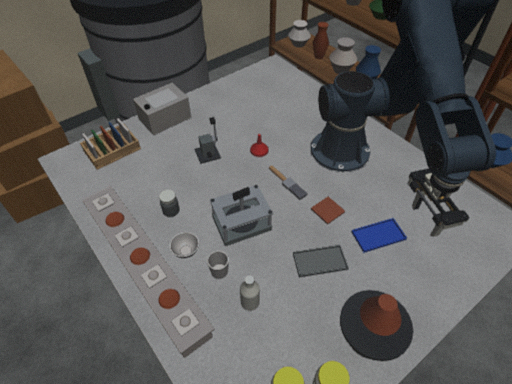

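View pics/side0.png

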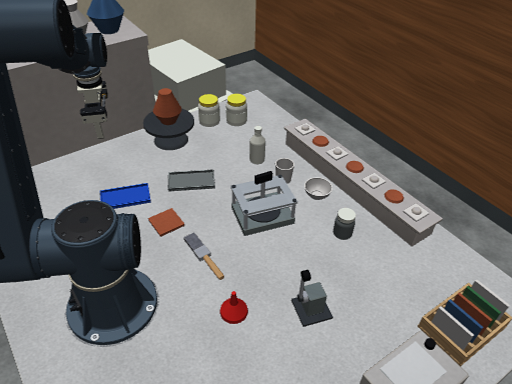

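Scene view: switch at (207,150) with its roller at (213,121). The red funnel-like thing at (260,147) is a lookalike. Mixer at (240,215) with the black handle at (241,193), grey tray at (320,261), blue tray decoy at (379,235).
Side view: roller (306,275), mixer (263,205) with handle (263,178), grey tray (191,180), blue decoy (126,196). By the description I choose the switch at (207,150) and the grey tray, and check both in one close crop.

```bash
python3 - <<'E'
import cv2,numpy as np
a=cv2.imread("pics/scene0.png");b=cv2.imread("pics/side0.png")
def c(i,u,v,w=80,h=60): return cv2.resize(i[v:v+h,u:u+w],(400,300),interpolation=cv2.INTER_CUBIC)
o=np.vstack([np.hstack([c(a,200,184),c(a,180,108)]),np.hstack([c(b,223,170),c(b,275,265)])])
cv2.imwrite("pics/crop.png",o)
E
```

```text
(no output)
```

View pics/crop.png

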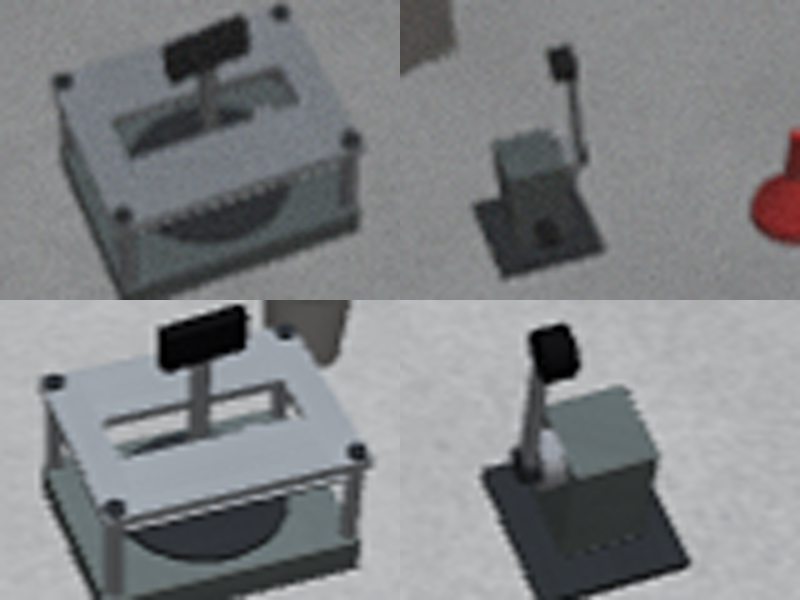

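The crops confirm both: roller arm upright beside the grey housing, and the handle above the slot. Now I triangulate.

```bash
cat >> h.py <<'E'
def tri(m1,p1,m2,p2):
    A=np.zeros((3,3));b=np.zeros(3);L=[ray(m1,*p1),ray(m2,*p2)]
    for o,d in L:
        d=d/np.linalg.norm(d);M=np.eye(3)-np.outer(d,d);A+=M;b+=M@o
    x=np.linalg.solve(A,b); o,d=L[0];d=d/np.linalg.norm(d)
    return x,np.linalg.norm((np.eye(3)-np.outer(d,d))@(x-o))*2
E
python3 - <<'E'
from h import *
np.set_printoptions(precision=4,suppress=True)
a=env.camera_model("scene");b=env.camera_model("side")
sc=lambda x,y:(x/5+200-.4,y/5+184-.4); sw=lambda x,y:((x-400)/5+180-.4,y/5+108-.4)
dc=lambda x,y:(x/5+223-.4,(y-300)/5+170-.4); dw=lambda x,y:((x-400)/5+275-.4,(y-300)/5+265-.4)
S=[sc(*p) for p in[(63,80),(280,12),(350,140),(124,215)]];D=[dc(*p) for p in[(53,382),(285,331),(357,453),(114,508)]]
for n,m,Q in(("scene",a,S),("side",b,D)):
    q=np.array([onz(m,*p,.105)[:2] for p in Q]);print(n,q.tolist(),q.mean(0),cv2.minAreaRect(q.astype(np.float32)*1000))
print("handle",tri(a,sc(206,50),b,dc(202,338)))
for n,m,p,q in(("scene",a,sc(165,45),sc(245,15)),("side",b,dc(160,332),dc(245,308))):
    p,q=onz(m,*p,.185),onz(m,*q,.185);d=q-p;print("hd",n,p,q,np.degrees(np.arctan2(d[1],d[0])),np.linalg.norm(d))
print("roller",tri(a,sw(563,63),b,dw(553,352)),onz(a,*sw(563,63),.17),onz(b,*dw(553,352),.17))
print("swtop side",[onz(b,*dw(*p),.09)[:2] for p in[(545,415),(627,390),(655,455),(575,480)]])
print("foot side",[onz(b,*dw(*p),.01)[:2] for p in[(485,470),(525,600),(690,565)]],"scene",[onz(a,*sw(*p),.01)[:2] for p in[(475,205),(500,275),(605,245)]])
for n,m,x0,y0,w,h in(("scene",a,283,238,72,42),("side",b,160,162,62,36)):
    i=cv2.imread(f"pics/{n}0.png",0)[y0:y0+h,x0:x0+w]; t,k=cv2.threshold(i,0,255,cv2.THRESH_BINARY_INV|cv2.THRESH_OTSU)
    cs,_=cv2.findContours(cv2.morphologyEx(k,cv2.MORPH_CLOSE,np.ones((3,3))),0,1);c=max(cs,key=cv2.contourArea)
    print(n,cv2.boundingRect(c),(w,h))
    q=np.array([onz(m,x+x0,y+y0,.010)[:2] for x,y in c[:,0]],np.float32)*1000;print("tray",cv2.minAreaRect(q))
E
```

```text
scene [[0.6167970077055807, -0.030927328509271712], [0.45972324418826394, 0.013035227935976446], [0.49325753589632404, 0.13281742896109627], [0.6494230578971589, 0.08890627882218138]] [0.5548 0.051 ] ((555.0230712890625, 50.94621658325195), (124.38776397705078, 163.1100311279297), 74.36388397216797)
side [[0.49355488569084294, 0.13046752134535833], [0.6521915724334422, 0.08699277228119995], [0.6175671625651048, -0.033697920560600836], [0.4608502974543094, 0.011376899248199845]] [0.556  0.0488] ((555.8308715820312, 49.32527160644531), (125.55911254882812, 164.47438049316406), 73.99259185791016)
handle (array([0.5541, 0.0528, 0.1698]), np.float64(0.0020460513776107943))
hd scene [0.579 0.044 0.185] [0.5222 0.0557 0.185 ] 168.34170629629648 0.05800725674449189
hd side [0.5257 0.0572 0.185 ] [0.5835 0.0467 0.185 ] -10.374507208743543 0.05876447301214933
roller (array([ 0.4191, -0.3156,  0.1711]), np.float64(0.0022588198978144426)) [ 0.4176 -0.3159  0.17  ] [ 0.4207 -0.3156  0.17  ]
swtop side [array([ 0.4357, -0.3033]), array([ 0.4832, -0.3157]), array([ 0.4678, -0.3558]), array([ 0.4224, -0.344 ])]
foot side [array([ 0.4264, -0.2736]), array([ 0.3924, -0.3509]), array([ 0.4813, -0.3851])] scene [array([ 0.4826, -0.3765]), array([ 0.511 , -0.2938]), array([ 0.4236, -0.2691])]
scene (10, 7, 56, 33) (72, 42)
tray ((442.9158935546875, 340.59515380859375), (99.51394653320312, 172.65548706054688), 61.48456954956055)
side (8, 7, 47, 23) (62, 36)
tray ((442.3511962890625, 334.8131103515625), (109.2699966430664, 167.01748657226562), 62.06050491333008)
```

Call:
send_rows(
  commands=[
    [255,-0.42,-0.525,0,0,0,0],
    [255,-0.42,-0.525,0,0,0,0],
    [255,-0.42,-0.525,0,0,0,0],
    [255,-0.42,-0.525,0,0,0,0],
    [255,-0.42,-0.525,0,0,0,0],
  ],
)

```text
time_s: 0.78
ee_pos: [0.268, 0.312, 0.2186]
ee_rot: [-0.619, -3.08, 0.0]
wrist_force: [0.7, 0.4, -0.2]
opening: 0.0479
gripper_force: 0.0
```

Call:
send_rows(
  commands=[
    [255,-0.42,-0.525,0,0,0,0],
    [255,-0.42,-0.525,0,0,0,0],
    [255,-0.42,-0.525,0,0,0,0],
    [255,-0.42,-0.525,0,0,0,0],
    [255,-0.42,-0.525,0,0,0,0],
  ],
)

```text
time_s: 1.4
ee_pos: [0.3233, 0.1181, 0.2187]
ee_rot: [0.619, 3.08, 0.0]
wrist_force: [-0.0, 0.8, 0.1]
opening: 0.0013
gripper_force: 0.0
```

Call:
send_rows(
  commands=[
    [255,-0.42,-0.525,0,0,0,0],
    [255,-0.42,-0.525,0,0,0,0],
    [255,-0.42,-0.525,0,0,0,0],
    [255,-0.42,-0.525,0,0,0,0],
    [255,-0.42,-0.525,0,0,0,0],
  ],
)

```text
time_s: 2.02
ee_pos: [0.3787, -0.076, 0.2186]
ee_rot: [0.62, 3.08, 0.0]
wrist_force: [0.9, 0.6, 0.6]
opening: 0.0007
gripper_force: 0.0
```

Call:
send_rows(
  commands=[
    [255,-0.42,-0.525,0,0,0,0],
    [255,-0.42,-0.525,0,0,0,0],
    [255,-0.42,-0.525,0,0,0,0],
    [255,-0.42,-0.525,0,0,0,0],
    [255,-0.42,-0.525,0,0,0,0],
  ],
)

```text
time_s: 2.65
ee_pos: [0.434, -0.2699, 0.2185]
ee_rot: [-0.62, -3.08, -0.0]
wrist_force: [0.7, 0.3, -0.5]
opening: 0.0007
gripper_force: 0.0
```

Call:
send_rows(
  commands=[
    [255,0,0,0.7,0,0,0],
    [255,0,0,0.7,0,0,0],
    [255,0,-0.2,0,0,0,0],
    [255,0,-0.2,0,0,0,0],
    [255,0,-0.2,0,0,0,0],
  ],
)

```text
time_s: 3.28
ee_pos: [0.4203, -0.3033, 0.1364]
ee_rot: [0.619, 3.077, -0.002]
wrist_force: [1.5, 0.9, -0.3]
opening: 0.0005
gripper_force: 0.5
```

Call:
send_rows(
  commands=[
    [255,0,-0.2,0,0,0,0],
    [255,0,-0.2,0,0,0,0],
    [255,0,-0.2,0,0,0,0],
    [255,0,-0.1,0,0,0,0],
    [255,0,0,0,0,0,0],
  ],
)

```text
time_s: 3.9
ee_pos: [0.4033, -0.3406, 0.1344]
ee_rot: [-0.62, -3.079, -0.001]
wrist_force: [-0.9, 2.8, 0.9]
opening: 0.0007
gripper_force: 1.5
```

```bash
python3 - <<'E'
from h import *
m,i=snap("side","side1"); cv2.imwrite("pics/c1.png",cv2.resize(i[240:340,260:380,::-1],(600,500),interpolation=cv2.INTER_CUBIC)); s=env.state();print(s["wrist_force"],s["ee_pos"])
E
```

```text
[-0.69323401  3.4691558   0.06602575] [ 0.40341846 -0.34039838  0.13452987]
```

View pics/c1.png

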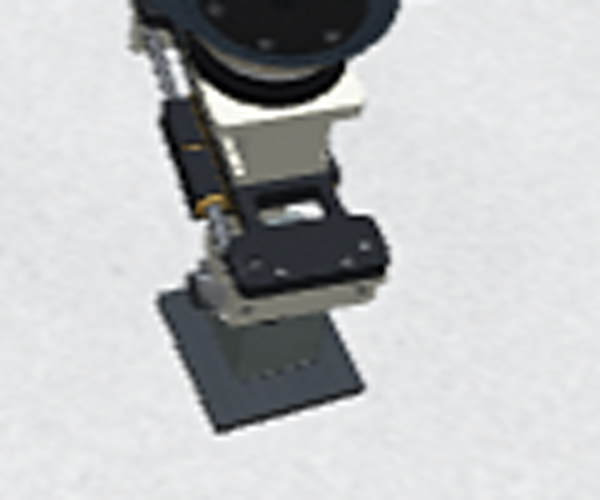

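Call:
send_rows(
  commands=[
    [255,0,-0.15,0,0,0,0],
    [255,0,0,0,0,0,0],
    [255,0,0.2,0,0,0,0],
    [255,0,0.3,0,0,0,0],
    [255,0,0.3,0,0,0,0],
  ],
)

```text
time_s: 4.58
ee_pos: [0.4195, -0.3033, 0.1349]
ee_rot: [0.618, 3.08, -0.001]
wrist_force: [0.0, 0.6, -0.4]
opening: 0.0004
gripper_force: 0.2
```

Call:
send_rows(
  commands=[
    [255,0,0.4,0,0,0,0],
    [255,0,0.3,0,0,0,0],
    [0,0,0,-0.7,0,0,0],
    [0,0,0,-0.7,0,0,0],
    [0,0,0,-0.7,0,0,0],
  ],
)

```text
time_s: 5.2
ee_pos: [0.4353, -0.2651, 0.2621]
ee_rot: [0.618, 3.08, -0.001]
wrist_force: [0.0, -0.6, 0.0]
opening: 0.0259
gripper_force: 0.0
```

Call:
send_rows(
  commands=[
    [0,-0.12,0.7,0,0,0,0],
    [0,-0.12,0.7,0,0,0,0],
    [0,-0.12,0.7,0,0,0,0],
    [0,-0.12,0.7,0,0,0,0],
    [0,-0.12,0.7,0,0,0,0],
  ],
)

```text
time_s: 5.82
ee_pos: [0.5501, -0.0841, 0.2607]
ee_rot: [0.619, 3.08, -0.0]
wrist_force: [0.2, -0.6, -0.2]
opening: 0.0762
gripper_force: 0.0
```

Call:
send_rows(
  commands=[
    [0,-0.15,0.5,0,0,0,0],
    [0,-0.15,0.5,0,0,0,0],
    [0,-0.1,0.5,0,0,0,0],
    [0,0,0,0,0,0,0],
    [0,0,0,0,0,0,0],
  ],
)

```text
time_s: 6.45
ee_pos: [0.6059, -0.0124, 0.2605]
ee_rot: [-0.619, -3.08, 0.001]
wrist_force: [-0.2, -0.5, -1.5]
opening: 0.0932
gripper_force: 0.0
```

```bash
python3 - <<'E'
from h import *
m,i=snap("wrist","w2"); cv2.imwrite("pics/w2.png",cv2.resize(i[:,:,::-1],(800,600),interpolation=cv2.INTER_CUBIC)); print(env.state()["ee_pos"]);snap("side","side2");print(proj(m,[.5555,.05,.103]))
E
```

```text
[ 0.60587412 -0.01270564  0.26061262]
(np.float64(292.65302312316845), np.float64(120.98572131487246))
```

View pics/w2.png

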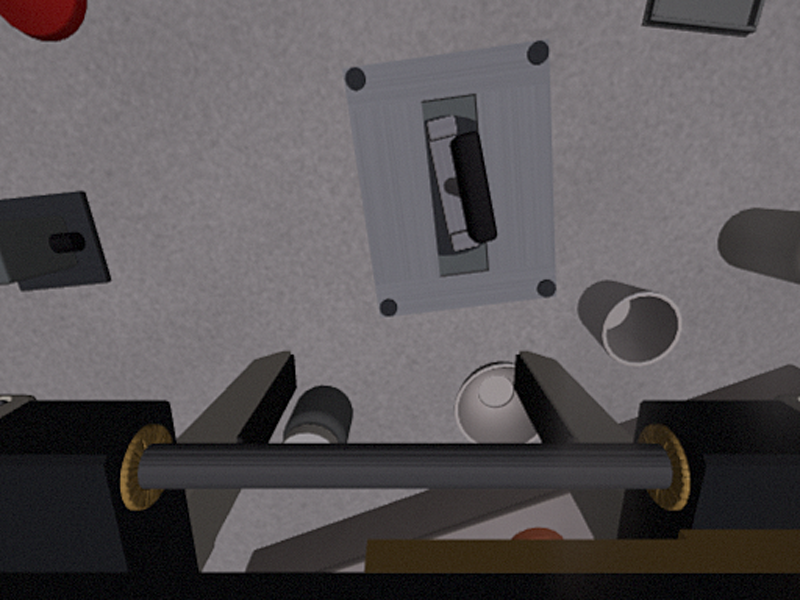

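The wrist view shows the switch arm back upright (66,242). The foot (440,125)–(462,240) lies nearly parallel to the slot (422,100)–(441,275), about 5° off, with the handle (475,187) parallel to it. So the foot is not crosswise as the text says; I go by the picture. Now I measure the exact headings.

```bash
python3 - <<'E'
from h import *
np.set_printoptions(precision=4,suppress=True)
m=env.camera_model("wrist");k=1.5625
i=cv2.imread("pics/w2.png",0)
M=((i<45)*255).astype(np.uint8);M[:, :400]=0;M[:,520:]=0;M[:110]=0;M[270:]=0
cs,_=cv2.findContours(cv2.morphologyEx(M,cv2.MORPH_OPEN,np.ones((9,9))),0,1);c=max(cs,key=cv2.contourArea)
print(cv2.boundingRect(c))
f=lambda p,z:onz(m,p[0]/k-.2,p[1]/k-.2,z)[:2]
hd=lambda a,b:np.degrees(np.arctan2(*(b-a)[::-1]))%180-180
q=np.array([f(p,.185) for p in c[:,0]],np.float32)*1000;print("handle",cv2.minAreaRect(q))
C=[f(p,.106) for p in[(355,78),(538,52),(546,288),(388,307)]];print("plate",np.mean(C,0),hd(C[0],C[3]),hd(C[1],C[2]))
print("slot",hd(f((422,100),.103),f((441,275),.103)),hd(f((474,95),.103),f((488,270),.103)),np.mean([f(p,.103) for p in[(422,100),(441,275),(474,95),(488,270)]],0))
print("foot",hd(f((428,122),.071),f((453,248),.071)),f((442,126),.071),f((466,242),.071))
E
```

```text
(451, 118, 45, 125)
handle ((549.5970458984375, 49.34720230102539), (17.394628524780273, 67.12786102294922), 80.7107925415039)
plate [0.5556 0.0487] -15.520263445536898 -15.570414197919746
slot -15.338553078857615 -15.15259435414248 [0.5557 0.0488]
foot -9.82817828710455 [0.5088 0.0585] [0.6001 0.0443]
```

Call:
send_rows(
  commands=[
    [0,0.6,0.32,0,0,0,0],
    [0,0.61,0.32,0,0,0,0],
    [0,0,0,0,0,0,-0.74],
    [0,0,0,0,0,0,-0.74],
    [0,0,0,0,0,0,0],
  ],
)

```text
time_s: 7.18
ee_pos: [0.554, 0.0506, 0.2609]
ee_rot: [0.277, 3.129, -0.0]
wrist_force: [-0.0, -0.1, -0.5]
opening: 0.0929
gripper_force: 0.0
```

```bash
cat >> h.py <<'E'
def go(t,z=None):
    s=env.state();A=R.from_rotvec(s["ee_rot"]).as_matrix();d=np.array(t)-s["ee_pos"]
    print("pos",s["ee_pos"].round(4),"yhead",np.degrees(np.arctan2(A[1,1],A[0,1])).round(2),"units",(A.T@d/.06).round(3))
E
python3 -c "
from h import *
go([.554,.051,.153])"
```

```text
pos [0.554  0.0506 0.2609] yhead 79.9 units [0.002 0.006 1.798]
```

Call:
send_rows(
  commands=[
    [0,0,0,0.6,0,0,0],
    [0,0,0,0.6,0,0,0],
    [0,0,0,0.4,0,0,0],
    [0,0,0,0.2,0,0,0],
    [0,0,0,0,0,0,0],
  ],
)

```text
time_s: 7.8
ee_pos: [0.5541, 0.0509, 0.1525]
ee_rot: [-0.277, -3.129, 0.0]
wrist_force: [-0.2, -0.4, 0.1]
opening: 0.0929
gripper_force: 0.0
```

Call:
send_rows(
  commands=[
    [255,0,0,0,0,0,0],
    [255,0,0,0,0,0,0],
    [255,0,0,0,0,0,0],
    [255,0,0,0,0,0,0],
    [255,0,0,0,0,0,0],
  ],
)

```text
time_s: 8.43
ee_pos: [0.5542, 0.0512, 0.1527]
ee_rot: [0.274, 3.129, -0.0]
wrist_force: [-0.3, 0.0, 0.0]
opening: 0.0477
gripper_force: 0.0
```

Call:
send_rows(
  commands=[
    [255,0,0,0,0,0,0],
    [255,0,0,0,0,0,0],
    [255,0,0,-0.07,0,0,0],
    [255,0,0,-0.07,0,0,0],
    [255,0,0,0,0,0,0],
  ],
)

```text
time_s: 9.05
ee_pos: [0.5542, 0.0512, 0.1612]
ee_rot: [-0.274, -3.13, -0.0]
wrist_force: [0.1, 0.7, -3.8]
opening: 0.0138
gripper_force: 29.9
```

Call:
send_rows(
  commands=[
    [255,0,0,0,0,0,0.33],
    [255,0,0,0,0,0,0.33],
    [255,0,-0.035,0,0,0,0],
    [255,0,0,0,0,0,0],
    [255,0,0,0,0,0,0],
  ],
)

```text
time_s: 9.68
ee_pos: [0.5536, 0.0491, 0.161]
ee_rot: [-0.428, -3.112, 0.0]
wrist_force: [-0.6, 0.4, -3.8]
opening: 0.0137
gripper_force: 29.9
```

```bash
python3 - <<'E'
from h import *
m,i=snap("wrist","w3");_,j=snap("scene","s3");_,k=snap("side","d3");go([.5556,.0488,.16])
o=np.hstack([cv2.resize(i[100:340,140:380],(400,400)),cv2.resize(j[160:260,190:290],(400,400),interpolation=2)])
cv2.imwrite("pics/o3.png",o[:,:,::-1])
E
```

```text
pos [0.5536 0.0492 0.161 ] yhead 74.33 units [-0.033  0.003  0.017]
```

View pics/o3.png

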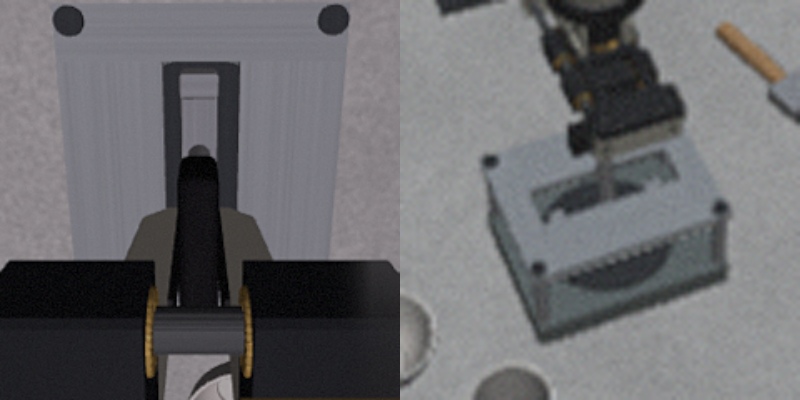

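The wrist crop shows the foot (180–218) centred in the slot (163–240) and parallel to it, so I lift.

Call:
send_rows(
  commands=[
    [255,-0.03,0,0,0,0,0],
    [255,0,0,-0.15,0,0,0],
    [255,0,0,-0.15,0,0,0],
    [255,0,0,-0.15,0,0,0],
    [255,0,0,-0.15,0,0,0],
  ],
)

```text
time_s: 10.45
ee_pos: [0.5554, 0.0487, 0.1979]
ee_rot: [0.429, 3.112, 0.0]
wrist_force: [0.7, 0.6, -3.5]
opening: 0.0139
gripper_force: 29.9
```

Call:
send_rows(
  commands=[
    [255,0,0,-0.2,0,0,0],
    [255,0,0,-0.2,0,0,0],
    [255,0,0,-0.2,0,0,0],
    [255,0,0,-0.2,0,0,0],
    [255,0,0,-0.2,0,0,0],
  ],
)

```text
time_s: 11.08
ee_pos: [0.5554, 0.0487, 0.2579]
ee_rot: [0.429, 3.112, -0.0]
wrist_force: [0.6, 0.7, -3.7]
opening: 0.0137
gripper_force: 29.9
```

Call:
send_rows(
  commands=[
    [255,0,0,-0.4,0,0,0],
    [255,0,0,-0.4,0,0,0],
    [255,0.1,0.3,0,0,0,0],
    [255,0.2,0.6,0,0,0,0],
    [255,0.2,0.6,0,0,0,0],
  ],
)

```text
time_s: 11.7
ee_pos: [0.5501, 0.1453, 0.3041]
ee_rot: [-0.429, -3.111, 0.0]
wrist_force: [-0.7, -0.4, -3.8]
opening: 0.0138
gripper_force: 30.0
```

Call:
send_rows(
  commands=[
    [255,0.2,0.6,0,0,0,0],
    [255,0.2,0.6,0,0,0,0],
    [255,0.2,0.6,0,0,0,0],
    [255,0.1,0.3,0,0,0,0],
    [255,0,0,0,0,0,0],
  ],
)

```text
time_s: 12.32
ee_pos: [0.5439, 0.2772, 0.3042]
ee_rot: [-0.426, -3.111, 0.001]
wrist_force: [-0.5, 0.3, -3.4]
opening: 0.0136
gripper_force: 30.0
```

```bash
python3 - <<'E'
from h import *
m,i=snap("wrist","w4");cv2.imwrite("pics/w4b.png",cv2.resize(i[:,:,::-1],(800,600),interpolation=2));go([.443,.338,.3]);print(proj(m,[.443,.338,.014]))
E
```

```text
pos [0.5441 0.2762 0.3044] yhead 74.36 units [1.9   0.537 0.074]
(np.float64(279.38302698675795), np.float64(90.79156729001056))
```

View pics/w4b.png

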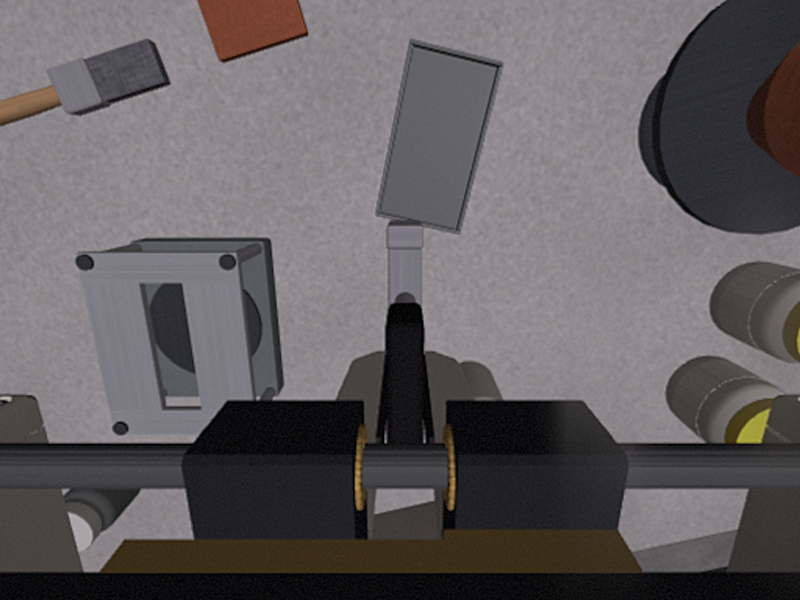

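The wrist view shows the grey tray whole, with rim corners (411,40), (502,65), (460,232) and (377,214). The paddle hangs straight.

```bash
python3 - <<'E'
from h import *
np.set_printoptions(precision=4,suppress=True)
m=env.camera_model("wrist");k=1.5625
C=np.array([onz(m,x/k-.2,y/k-.2,.014)[:2] for x,y in[(411,40),(502,65),(460,232),(377,214)]])
h=lambda d:np.degrees(np.arctan2(d[1],d[0]))
print(C.mean(0),h(C[3]-C[0]),h(C[2]-C[1]),h(C[1]-C[0])-90,np.linalg.norm(C[3]-C[0]),np.linalg.norm(C[1]-C[0]))
c=C.mean(0);go([c[0],c[1],.18])
E
```

```text
[0.4435 0.337 ] -27.882105084172736 -27.856970947530492 -29.24916077460861 0.16481943124000162 0.08967564893865101
pos [0.5441 0.2762 0.3044] yhead 74.36 units [1.887 0.524 2.074]
```

Call:
send_rows(
  commands=[
    [255,0.47,0.13,0,0,0,0],
    [255,0.47,0.13,0,0,0,0],
    [255,0.47,0.13,0,0,0,0],
    [255,0.47,0.13,0,0,0,0],
    [255,0,0,0,0,0,0.73],
  ],
)

```text
time_s: 13.0
ee_pos: [0.4432, 0.3365, 0.3052]
ee_rot: [-0.601, -3.083, 0.0]
wrist_force: [0.9, -0.1, -4.3]
opening: 0.014
gripper_force: 30.0
```

Call:
send_rows(
  commands=[
    [255,0,0,0,0,0,0.73],
    [255,0,0,0.4,0,0,0],
    [255,0,0,0.4,0,0,0],
    [255,0,0,0.4,0,0,0],
    [255,0,0,0.4,0,0,0],
  ],
)

```text
time_s: 13.62
ee_pos: [0.4446, 0.3356, 0.2083]
ee_rot: [0.768, 3.046, -0.0]
wrist_force: [-0.4, -0.1, -3.9]
opening: 0.0137
gripper_force: 30.0
```

Call:
send_rows(
  commands=[
    [255,0,0,0.3,0,0,0],
    [255,0,0,0.3,0,0,0],
    [255,0,0,0.2,0,0,0],
    [255,0,0,0,0,0,0],
    [255,0,0,0,0,0,0],
  ],
)

```text
time_s: 14.25
ee_pos: [0.4447, 0.3367, 0.1617]
ee_rot: [0.766, 3.046, 0.001]
wrist_force: [-0.2, 0.2, -3.1]
opening: 0.0137
gripper_force: 30.0
```

```bash
python3 -c "
from h import *
go([.4435,.337,.1225])"
```

```text
pos [0.4447 0.3367 0.1617] yhead 61.75 units [ 0.021 -0.005  0.654]
```

Descending gently, about 40 mm more until contact.

Call:
send_rows(
  commands=[
    [255,0,0,0.2,0,0,0],
    [255,0,0,0.15,0,0,0],
    [255,0,0,0.1,0,0,0],
    [255,0,0,0.08,0,0,0],
    [255,0,0,0.05,0,0,0],
  ],
)

```text
time_s: 14.88
ee_pos: [0.4446, 0.3371, 0.1273]
ee_rot: [0.766, 3.046, 0.002]
wrist_force: [-8.2, -2.5, 28.5]
opening: 0.0138
gripper_force: 30.1
```

Call:
send_rows(
  commands=[
    [255,0,0,0.03,0,0,0],
    [255,0,0,0.02,0,0,0],
    [255,0,0,0,0,0,0],
  ],
)

```text
time_s: 15.25
ee_pos: [0.4454, 0.3379, 0.1272]
ee_rot: [0.765, 3.044, 0.006]
wrist_force: [-9.9, -1.9, 33.6]
opening: 0.0141
gripper_force: 30.2
```

Contact came about 5 mm early with some side force, so I back off and look.

Call:
send_rows(
  commands=[
    [255,0,0,-0.1,0,0,0],
    [255,0,0,-0.1,0,0,0],
    [255,0,0,0,0,0,0],
  ],
)

```text
time_s: 15.62
ee_pos: [0.4445, 0.3367, 0.1354]
ee_rot: [0.766, 3.046, 0.0]
wrist_force: [1.2, -0.5, -3.9]
opening: 0.0137
gripper_force: 30.0
```

```bash
python3 - <<'E'
from h import *
m,i=snap("wrist","w5");a,j=snap("scene","s5");b,k=snap("side","d5");go([.4435,.337,.1225])
c=lambda x,u,v,w,h:cv2.resize(x[v:v+h,u:u+w],(400,300),interpolation=2)
cv2.imwrite("pics/o5.png",np.vstack([np.hstack([c(j,270,205,100,75),c(k,145,130,100,75)]),np.hstack([c(i,160,60,200,150),c(i,160,160,200,150)])])[:,:,::-1])
E
```

```text
pos [0.4441 0.3365 0.1348] yhead 61.76 units [0.013 0.002 0.205]
```

View pics/o5.png

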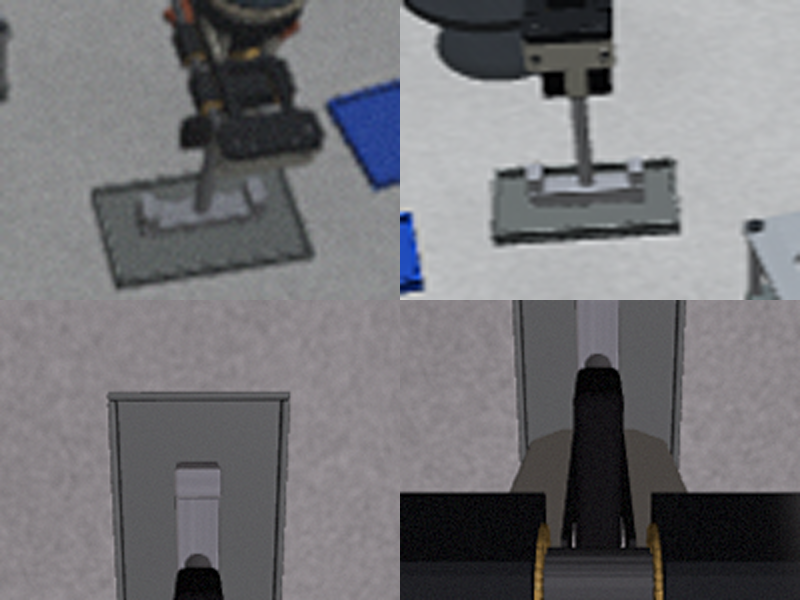

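The foot lies inside the tray, parallel and centred in the rim. The stem may be pitched in the grip, so I check its direction from both views.

```bash
python3 - <<'E'
from h import *
np.set_printoptions(precision=4,suppress=True)
a=env.camera_model("scene");b=env.camera_model("side")
def ln(n,m,u,v,w,h):
    i=cv2.imread(f"pics/{n}.png",0).astype(float)
    pts=[]
    for y in range(v,v+h):
        r=i[y,u:u+w]; bg=np.median(np.r_[r[:4],r[-4:]]); k=np.clip(bg-r-12,0,None)
        pts.append((u+(k*np.arange(w)).sum()/max(k.sum(),1e-6),y,k.sum()))
    p=np.array(pts);p=p[p[:,2]>0];c=np.polyfit(p[:,1],p[:,0],1);print(n,c[0],np.std(p[:,0]-np.polyval(c,p[:,1])))
    f=lambda y:ray(m,np.polyval(c,y),y)[1]
    return np.cross(f(v),f(v+h))
# side stem rows 157..171 ; scene stem rows 243..252
n2=ln("d5",b,180,157,20,10)
f=lambda m,p,q:np.cross(ray(m,*p)[1],ray(m,*q)[1])
n1=f(a,(322.3,237),(320.5,255)); n2b=f(b,(189.1,155),(191.7,175.5))
t=np.radians(-28.2);X=np.array([np.cos(t),np.sin(t),0]);Y=np.array([-X[1],X[0],0])
for n in(n2,n2b):
    d=np.cross(n1,n);d/=d[2];print("lean along X,Y",d@X,d@Y)
# foot upturned end tops
for nm,p,q in(("scene",(270+150/4,205+200/4),(270+256/4,205+185/4)),("side",(145+135/4,130+168/4),(145+236/4,130+162/4))): print(nm,p,q)
A=tri(a,(307.5,254.5),b,(204,170.5));B=tri(a,(334,251),b,(178.8,172));print(A,B)
E
```

```text
d5 0.09161524724480775 0.05286156454702862
lean along X,Y 0.009271405641111426 -0.15952711568068534
lean along X,Y -0.011422086813167576 -0.21443167895560414
scene (307.5, 255.0) (334.0, 251.25)
side (178.75, 172.0) (204.0, 170.5)
(array([0.4829, 0.3126, 0.0503]), np.float64(0.006342309197931139)) (array([0.4046, 0.3564, 0.0492]), np.float64(0.005854951367109434))
```

The stem is upright (lean along the foot about 0) and the foot is free inside the rim. I set it down to light contact.

Call:
send_rows(
  commands=[
    [255,-0.015,0,0.07,0,0,0],
    [255,0,0,0.06,0,0,0],
    [255,0,0,0.02,0,0,0],
    [255,0,0,0,0,0,0],
  ],
)

```text
time_s: 16.27
ee_pos: [0.4453, 0.3364, 0.1273]
ee_rot: [0.766, 3.046, 0.001]
wrist_force: [-3.8, -1.8, 10.2]
opening: 0.0139
gripper_force: 30.0
```

```bash
python3 - <<'E'
from h import *
s=env.state();print(s["wrist_force"],s["ft_torque"],s["ee_pos"])
t=np.radians(-28.2);X=np.array([np.cos(t),np.sin(t),0]);Y=np.array([-X[1],X[0],0])
print("T about X,Y",s["ft_torque"]@X,s["ft_torque"]@Y,"F",s["wrist_force"]@X,s["wrist_force"]@Y)
E
```

```text
[-3.80250138 -1.81465977 10.21967639] [-0.64403035  0.83328852 -0.06605462] [0.44530932 0.33639276 0.12725214]
T about X,Y -0.9613573012497927 0.4300430154359122 F -2.493638726038341 -3.3961408582126325
```

Contact is near the foot's centre, so it is resting on the floor. I release partway, then look at the state.

Call:
send_rows(
  commands=[
    [255,0,0,-0.02,0,0,0],
    [190,0,0,0,0,0,0],
    [190,0,0,0,0,0,0],
    [190,0,0,0,0,0,0],
    [190,0,0,0,0,0,0],
  ],
)

```text
time_s: 16.9
ee_pos: [0.4451, 0.3362, 0.1274]
ee_rot: [0.766, 3.047, 0.0]
wrist_force: [0.1, -0.1, -0.3]
opening: 0.0237
gripper_force: 0.0
```

```bash
python3 - <<'E'
from h import *
m,i=snap("wrist","w6");a,j=snap("scene","s6");b,k=snap("side","d6");print(env.state()["opening"])
c=lambda x,u,v,w,h:cv2.resize(x[v:v+h,u:u+w],(400,300),interpolation=2)
cv2.imwrite("pics/o6.png",np.vstack([np.hstack([c(j,270,205,100,75),c(k,145,130,100,75)]),np.hstack([c(i,160,60,200,150),c(i,160,160,200,150)])])[:,:,::-1])
E
```

```text
0.02383626500728348
```

View pics/o6.png

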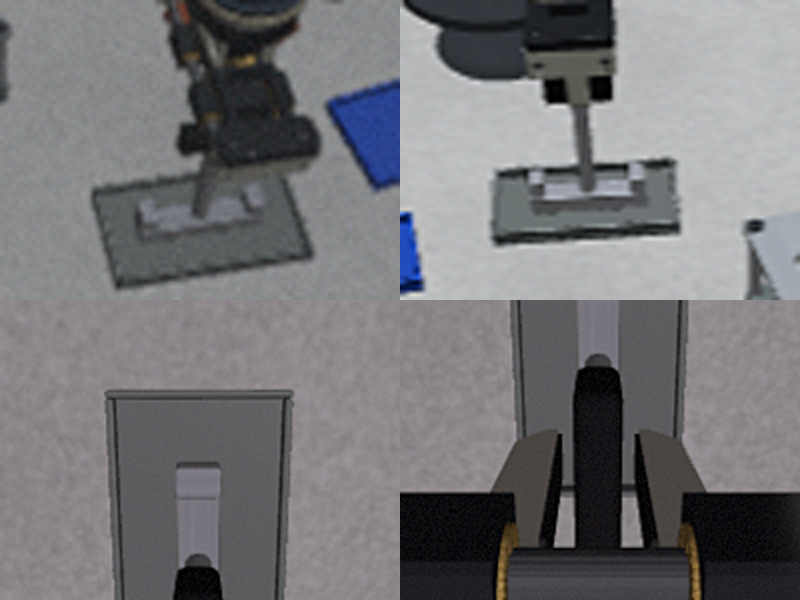

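The pictures show the paddle upright in the middle of the grey tray with the pads clear of the handle. I open fully and retreat straight up.

Call:
send_rows(
  commands=[
    [0,0,0,0,0,0,0],
    [0,0,0,0,0,0,0],
    [0,0,0,0,0,0,0],
    [0,0,0,-0.3,0,0,0],
    [0,0,0,-0.5,0,0,0],
  ],
)

```text
time_s: 17.68
ee_pos: [0.4446, 0.3359, 0.1752]
ee_rot: [-0.766, -3.045, 0.002]
wrist_force: [1.4, -0.6, -0.2]
opening: 0.069
gripper_force: 0.0
```

Call:
send_rows(
  commands=[
    [0,0,0,-0.6,0,0,0],
    [0,0,0,-0.6,0,0,0],
    [0,0.8,0,0,0,0,0],
    [0,0.8,0,0,0,0,0],
    [0,0,0,0,0,0,0],
  ],
)

```text
time_s: 18.3
ee_pos: [0.3585, 0.3826, 0.2477]
ee_rot: [-0.762, -3.048, -0.0]
wrist_force: [0.5, -1.2, -0.1]
opening: 0.0928
gripper_force: 0.0
```

```bash
python3 - <<'E'
from h import *
np.set_printoptions(precision=4,suppress=True)
a,j=snap("scene","s7");b,k=snap("side","d7")
c=lambda x,u,v,w,h:cv2.resize(x[v:v+h,u:u+w],(400,300),interpolation=2)
cv2.imwrite("pics/o7.png",np.vstack([np.hstack([c(j,270,195,100,75),c(k,145,120,100,75)]),np.hstack([c(j,180,108,80,60),c(k,275,265,80,60)])])[:,:,::-1])
def blk(i,u,v,w,h):
    g=(i[v:v+h,u:u+w].max(2)<50).astype(np.uint8);n,l,s,q=cv2.connectedComponentsWithStats(g);x=1+s[1:,4].argmax();return q[x]+[u,v],s[x]
P=proj(a,[.4445,.3365,.139]);Q=proj(b,[.4445,.3365,.139]);print(P,Q)
p,s=blk(j,int(P[0])-14,int(P[1])-14,28,28);q,t=blk(k,int(Q[0])-14,int(Q[1])-14,28,28);print(p,s,q,t,"handle",tri(a,p,b,q))
E
```

```text
(np.float64(323.50930496770104), np.float64(238.22097545732035)) (np.float64(188.5909980746108), np.float64(150.84684862385558))
[323.5714 238.2381] [  6  10  19   9 126] [187.3722 149.3722] [  0   0  24  20 180] handle (array([0.4444, 0.3394, 0.143 ]), np.float64(0.004836049635424926))
```

View pics/o7.png

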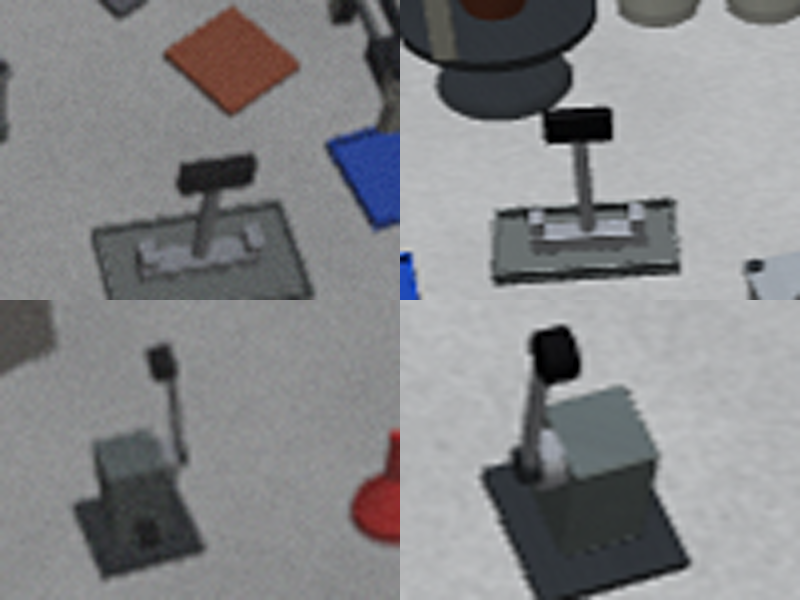

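The paddle stands upright in the tray, clear of the gripper, with its handle where it should be. The roller arm is back upright. Handing in.

```bash
python3 -c "
from cell import env
print(env.finish_job())"
```

```text
the job is handed in; nothing more can be done
None
```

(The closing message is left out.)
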